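# Take the snap-fit battery cover off the water-meter controller

### The job

Open the controller's battery bay: squeeze the two springy side tabs of the battery cover together, lift the cover straight off and set it down (do not drop it) right way up inside the steel tray, then let go. The solid hood of the same size beside it is screwed down and has no tabs; it is not the one.

Things in the scene. Friction and masses are not known exactly. Their poses are not given: they have to be found in the camera images.
- battery_cover: Loose grey plastic hood, 0.1 kg, 90 (x) x 60 (y, over the tabs) x 30 mm, snapped on a flat white-topped controller box 60 mm high. Origin: its centre, level with the box's top; z up. Ends 36 mm wide, waist 22 mm with a free-standing tab at each side. 12 mm more reach down into the box: unhooked, lift straight up. On a flat surface it stands with the origin 12 mm above it.
- tab_left (a joint): Inward travel (m) of the ribbed tab on the cover's +y side: 0 at rest, 0.013 at its stop. Tab 30 mm long in x, 3 to 30 mm above the origin, outer face at y = 30 mm, flat panel beside it. Spring 1.5 N at rest, 5.4 N at the stop. Its hook under the box's top is free beyond 0.006; both tabs must be in at once.
- tab_right (a joint): The same for the mirrored tab on the cover's -y side (outer face at y = -30 mm), pressed towards +y. The look-alike to leave is fixed in the other bay, 110 mm away along the cover's x: a plain solid hood, 90 x 60 x 30 mm, four screws, no tabs; which bay is which varies.
- tray: Fixed square shallow steel tray on the counter, 178 x 178 mm outside, 170 x 170 mm inside, 14 mm high, walls and floor 4 mm thick. Origin: centre of its underside, on the counter; x and y along its sides, z up.
Mind the look-alikes: they are no part of the job. What is shaped like the battery_cover but blue is not meant.

How it is judged (in metres and radians):
On the way, in this order (a step that is already met when the one before it is completed fails the run):
1. both side tabs are pressed in together while the cover is on the controller (value of joint each of tab_left, tab_right above 0.002 m and height (world z) of battery_cover below 0.075 m), for 0.05 s.
2. the cover is held in the fingers, lifted clear of the controller (height (world z) of battery_cover above 0.085 m and contact force between the fingers and battery_cover above 0.3 N), for 0.1 s.
3. the cover is still held when it is within 20 mm of the tray's floor (z of battery_cover in the frame of tray below 0.036 m and x of battery_cover in the frame of tray between -0.065 and 0.065 m and y of battery_cover in the frame of tray between -0.065 and 0.065 m and contact force between the fingers and battery_cover above 0.3 N), for 0.05 s.
At the end, for the whole second after the job is handed in: The battery cover stands at rest on the tray's floor, right way up within 10 degrees, its origin within 65 mm of the tray's centre along each of the tray's axes and less than 24 mm above the tray's underside (z of battery_cover in the frame of tray below 0.024 m and x of battery_cover in the frame of tray between -0.065 and 0.065 m and y of battery_cover in the frame of tray between -0.065 and 0.065 m and angle between battery_cover's own z axis and vertical below 0.17 rad and linear speed of battery_cover below 0.02 m/s); the robot touches nothing.
It also fails if it takes over 40 s, if anything falls off the work surface, if the arm or the gripper's body presses on something with over 40 N, if the wrist force passes 120 N, or if a joint passes its speed limit or range.

### The arm

A 6-joint arm with a two-finger parallel gripper is mounted at the origin on the work surface. World frame = base frame: x ahead of the robot, y to its left, z up, the work surface at z = 0. Lengths are in mm, angles in rad, forces in N, time in s.
With the tool pointing down it reaches from about 250 to 775 mm from the base axis. Payload 4 kg.
Tool frame: the origin (TCP) lies at the very end of the fingers, on their centre line; the grasp point (between the pads) lies 19 mm behind it; z points along the fingers, x is the direction in which the jaws open and shut, and the axes are right-handed (so a half turn about z gives the same grasp; the last joint's range is limited). The gripper opens to 85 mm and grips with 20 to 120 N. Pads are 22 mm wide; open, the fingers measure 114 mm over their backs; the gripper's body (76 mm by 85 mm) begins 54 mm behind the grasp point. The pads swing forward as they close: fully open they stand 13 mm farther back than shut.
Start: joints at [-1.445, 0.087, 1.371, -0, 1.684, -0.103], TCP at [124.74, -535.684, 231.341] pointing down, gripper open.
Joint ranges: [-3.1, 3.1], [-0.76, 2.03], [0.27, 2.55], [-1.08, 4.22], [0.17, 2.65], [-2.57, 2.57]. Speed limits (rad/s): [2.79, 2.79, 3.14, 3.14, 3.14, 3.14].

### API

Orientations are given as [roll, pitch, yaw] about the fixed x, y, z axes, in that order (R = Rz(yaw) Ry(pitch) Rx(roll)).
In Python, from workcell import * gives the robot as it stands. The module is installed in compiled form; this text tells all that it offers.
- The arm moves only by the tool step_arm, never from a script. Its argument "motion" is a list of rows, each a list of 7 numbers: the shift along the tool's x, y, z scaled (see below), then the turn, a rotation vector about the tool's x, y, z scaled (see below), then the opening, from 0 (shut) to 1 (fully open). A call has exactly 10 rows; each row shifts and turns the pose as measured when the row begins, along the tool's axes as they then stand; what a row does not reach is not made up. The controller multiplies each number of a shift by 0.02 m and each number of a turn by pi rad. A row lasts 1/8 s, in which the tool goes at most 62.5 mm and 10.7 degrees, less where a joint would pass 70% of its speed; a pose out of reach is approached as far as the arm can. A call with a number of a shift or a turn outside -1 to 1 is refused whole. A call with a gripper value outside its range is refused whole. The fingers move at their own pace and stop on an object; "force" is the grip in N (left out, the last holds). Time passes only in rows, so rows that do not move let the fingers close, or fill a call up. It gives the time, the measured TCP pose, the force and the opening at its end, in the units of the state.
- read_state(): the state, without advancing time (a new reading comes with each control period).
- get_image(name): name is "scene" or "top" or "wrist"; returns the picture (420x560x3 uint8, blue, green, red); there is no depth.
- get_calibration(name): a dict with "mtx" (3x3 intrinsics, pixels), "k1" (the pictures are not rectified: a ray, as slopes to the right and down, at radius r is drawn at 1 + k1 r^2 times it, then the intrinsics apply), "R" (3x3) and "t" (3): a world point X has camera coordinates R X + t. Camera axes: x right, y down, z forward; pixel columns grow to the right and rows downward; lengths in mm; the calibration is good to about 2 mm. A picture is of the moment at which its call begins: read the wrist's pose just before it. get_calibration takes no time and is no camera call; for the wrist camera it gives the pose at the moment of the call.
- job_done(): hands the job in, once; it reports no verdict.
The state is a dict: "t": time; "joint_positions": joint angles; "qd": joint speeds; "joint_torque": joint torques, N m; "eef_pos": TCP position; "orientation": TCP orientation; "wrist_force": force on the tool from outside, world axes, zero at the start; "moment": the same for the moment, N m; "width": opening from 0.0 (shut) to 1.0 (fully open).
Only numpy, scipy, OpenCV 4.12 (cv2) and the standard library are available. Lean on these libraries where they do the work, as an engineer would, in place of code of your own. Each camera call takes 0.05 s, during which the arm holds its last target. There are 200 camera calls.

## Working session

There is one attempt and no reset: what is moved stays moved. The work goes in short steps, Python scripts to look and compute and a tool call to move; the robot and the scene stay as the last step left them, time stands still between calls to the robot, and variables do not carry over. Pictures are saved under pics/ and viewed, about 8 in all and at most 12, crops included, and the job is handed in when it is done.

Besides the shell and the picture viewer there is one more tool, called after ">>>" as a command line: name --pt "numbers of a row" for each row, then --argument value for the rest. step_arm: Moves the arm, as the interface text tells. Its arguments: {"type":"object","properties":{"motion":{"type":"array"},"force":{"type":"number"}},"required":["motion"]}

```bash
mkdir -p pics; cat > h.py <<'E'
from workcell import *
import numpy as np, cv2
def ray(c,u,v):
    K=np.array(c["mtx"]);x=(u-K[0,2])/K[0,0];y=(v-K[1,2])/K[1,1]
    rd=np.hypot(x,y);r=rd
    for _ in range(20): r=rd/(1+c["k1"]*r*r)
    s=r/rd if rd>0 else 1
    R=np.array(c["R"]);t=np.array(c["t"]).ravel()
    return -R.T@t, R.T@np.array([x*s,y*s,1])
def pt(c,u,v,z):
    o,d=ray(c,u,v);return o+d*(z-o[2])/d[2]
E
python3 - <<'E'
from h import *
s=read_state();print({k:np.round(v,3) for k,v in s.items()})
for n in("top","scene"):
    cv2.imwrite(f"pics/{n}0.png",get_image(n));c=get_calibration(n);print(n,np.round(-np.array(c["R"]).T@np.array(c["t"]).ravel()))
E
```

```text
{'t': np.float64(0.0), 'joint_positions': array([-1.445,  0.088,  1.372, -0.   ,  1.684, -0.103]), 'qd': array([-0.001,  0.   , -0.   ,  0.   ,  0.002, -0.002]), 'joint_torque': array([-0.0000e+00, -3.5187e+01, -3.1327e+01, -0.0000e+00,  1.1000e-02,
        0.0000e+00]), 'eef_pos': array([ 124.665, -535.191,  230.135]), 'orientation': array([-3.141e+00,  2.000e-03, -1.342e+00]), 'wrist_force': array([ 0.263,  0.629, -0.105]), 'moment': array([0.003, 0.016, 0.024]), 'width': np.float64(0.999)}
top [297.  66. 925.]
scene [1071.  -17.  824.]
```

View pics/top0.png

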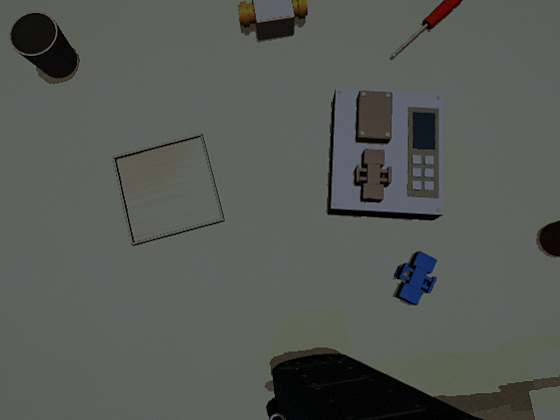

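View pics/scene0.png

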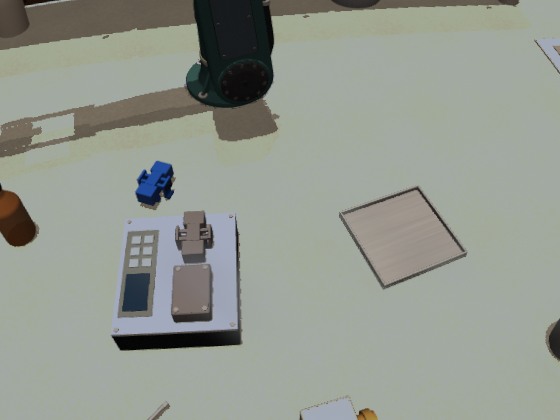

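Top view: the cover with its tabs is at about (373,175). The screwed hood is at (375,116), and the tray corners are (115,157), (203,135), (224,220) and (133,244). The blue decoy is at (415,278).

```bash
python3 - <<'E'
from h import *
c=get_calibration("top")
P=lambda u,v,z:np.round(pt(c,u,v,z)[:2],1)
print("cover ends",P(374,150,90),P(372,201,90),"hood",P(375,117,90),"tabs",P(357,175,90),P(390,175,90))
print("box",P(335,91,60),P(443,93,60),P(441,213,60),P(330,213,60))
q=[P(*a,14) for a in((115,157),(203,135),(224,220),(133,244))];print("tray",q,np.mean(q,0))
c=get_calibration("scene")
P=lambda u,v,z:np.round(pt(c,u,v,z)[:2],1)
print("scene cover",P(194,213,90),P(194,250,90), "tray",np.mean([P(*a,14) for a in((340,214),(418,188),(465,251),(387,283))],0))
E
```

```text
cover ends [558.3 -97.9] [466.7 -89.4] hood [ 619.6 -103.1] tabs [513.5 -65.8] [ 512.3 -123.2]
box [684.2 -37.4] [ 675.6 -238.5] [ 448.5 -216.2] [452.6 -19.1]
tray [array([578.9, 386. ]), array([619.6, 216.6]), array([451.6, 175.3]), array([409.8, 344.8])] [514.975 280.675]
scene cover [475.5 -89.6] [553.4 -93.2] tray [518.475 285.575]
```

>>> step_arm --pt "-1 -0.7 0 0 0 0.05 1" --pt "-1 -0.7 0 0 0 0.05 1" --pt "-1 -0.74 0 0 0 0 1" --pt "-1 -0.74 0 0 0 0 1" --pt "-1 -0.74 0 0 0 0 1" --pt "-1 -0.74 0 0 0 0 1" --pt "-1 -0.74 0 0 0 0 1" --pt "-1 -0.74 0 0 0 0 1" --pt "-1 -0.74 0 0 0 0 1" --pt "-1 -0.74 0 0 0 0 1" --force 30

```text
t: 1.35
eef_pos: [282.1, -336.0, 224.4]
orientation: [3.136, 0.014, -1.671]
wrist_force: [0.6, 0.7, -0.3]
width: 1.006
```

>>> step_arm --pt "-1 -0.78 0 0 0 0 1" --pt "-1 -0.78 0 0 0 0 1" --pt "-1 -0.78 0 0 0 0 1" --pt "-1 -0.78 0 0 0 0 1" --pt "-1 -0.78 0 0 0 0 1" --pt "-1 -0.78 0 0 0 0 1" --pt "-1 -0.78 0 0 0 0 1" --pt "-1 -0.78 0 0 0 0 1" --pt "-1 -0.78 0 0 0 0 1" --pt "-1 -0.78 0 0 0 0 1"

```text
t: 2.6
eef_pos: [460.2, -143.9, 220.7]
orientation: [3.127, 0.019, -1.671]
wrist_force: [0.2, 0.0, 0.9]
width: 1.003
```

>>> step_arm --pt "-1 -0.78 0 0 0 0 1" --pt "-1 -0.78 0 0 0 0 1" --pt "-0.8 -0.6 0 0 0 0 1" --pt "-0.3 -0.3 0 0 0 0 1" --pt "0 0 0 0 0 0 1" --pt "0 0 0 0 0 0 1" --pt "0 0 0 0 0 0 1" --pt "0 0 0 0 0 0 1" --pt "0 0 0 0 0 0 1" --pt "0 0 0 0 0 0 1"

```text
t: 3.85
eef_pos: [515.5, -85.7, 218.8]
orientation: [3.122, 0.019, -1.672]
wrist_force: [-0.9, -0.6, 0.3]
width: 0.999
```

```bash
python3 - <<'E'
from h import *
s=read_state();print(np.round(s["eef_pos"],1),np.round(s["orientation"],3),s["t"])
c=get_calibration("wrist");cv2.imwrite("pics/w1.png",get_image("wrist"))
print({k:np.round(v,4).tolist() for k,v in c.items()})
import json;json.dump({k:np.array(v).tolist() for k,v in c.items()},open("w1.json","w"))
E
```

```text
[515.5 -85.7 218.8] [ 3.122  0.019 -1.672] 3.85
{'mtx': [[317.3183, 0.0, 282.6705], [0.0, 317.3183, 205.1765], [0.0, 0.0, 1.0]], 'k1': -0.0052, 'R': [[-0.1009, -0.9947, -0.0195], [-0.9413, 0.0891, 0.3255], [-0.322, 0.0512, -0.9454]], 't': [-29.0782, 453.6899, 535.9235]}
```

View pics/w1.png

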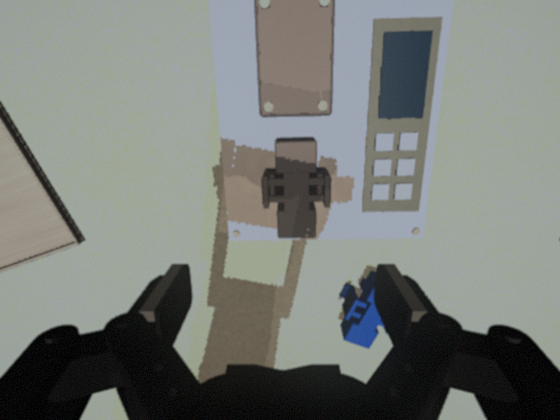

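The wrist view shows the cover with its left tab edge at (263,187) and right tab edge at (330,187), and its ends at v≈137 and 237. The hood's sides run u≈258–333 and end at v≈115.

```bash
python3 - <<'E'
from h import *
import json
c=json.load(open("w1.json"))
im=cv2.imread("pics/w1.png")
cv2.imwrite("pics/w1c.png",cv2.resize(im[125:250,210:360],None,fx=5,fy=4.5,interpolation=cv2.INTER_CUBIC))
P=lambda u,v,z=90:np.round(pt(c,u,v,z)[:2],1)
print("tabs",P(263,187),P(330,187),"ends",P(296,138),P(297,237),P(297,237,75),"hood c near",P(258,115),P(332,115))
print("box near corners",P(229,239,60),P(425,241,60),"screws",P(237,233,60),P(416,231,60))
E
```

```text
tabs [523.7 -66.8] [ 518.1 -125.2] ends [563.2 -99.3] [473.  -92.3] [466.1 -92.1] hood c near [584.7 -70.1] [ 578.6 -130. ]
box near corners [463.4 -21.5] [ 442.6 -222.2] screws [469.4 -30.8] [ 454.7 -212.7]
```

View pics/w1c.png

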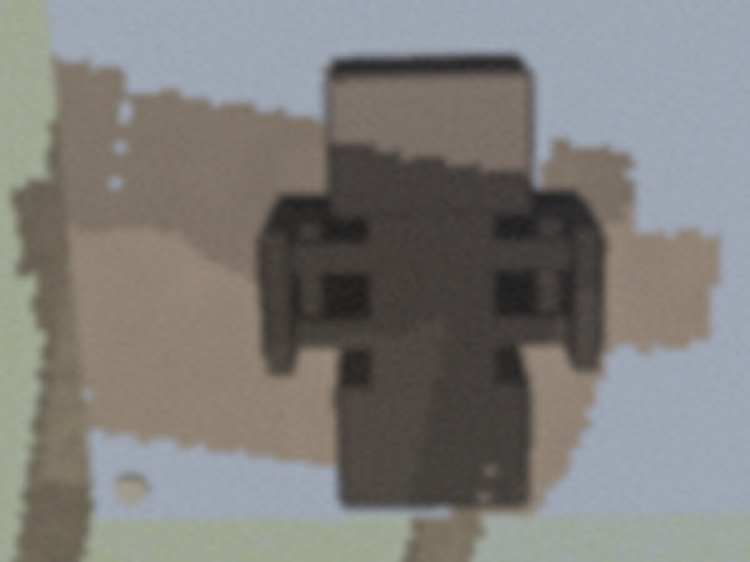

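```bash
cat >> h.py <<'E'
from scipy.spatial.transform import Rotation as Ro
def go(p,yaw=-1.668):
    s=read_state();R=Ro.from_euler("xyz",s["orientation"]);D=Ro.from_euler("xyz",[np.pi,0,yaw])
    print("t",round(s["t"],2),"pos",np.round(s["eef_pos"],1),"w",round(s["width"],3),"F",np.round(s["wrist_force"],1))
    print("shift units now",np.round(R.inv().apply(np.array(p)-s["eef_pos"])/20,2),"after turn",np.round(D.inv().apply(np.array(p)-s["eef_pos"])/20,2),"turn",np.round((R.inv()*D).as_rotvec()/np.pi,4))
E
python3 -c "
from h import *
go([516,-95.5,63])"
```

```text
t 3.9 pos [515.6 -85.7 218.9] w 1.001 F [-0.6 -0.8 -0.3]
shift units now [ 0.63 -0.22  7.78] after turn [ 0.49 -0.07  7.79] turn [ 0.0062  0.0059 -0.0013]
```

>>> step_arm --pt "0.25 -0.03 0 0.0062 0.0059 -0.001 1" --pt "0.25 -0.03 0.6 0 0 0 1" --pt "0 0 0.8 0 0 0 1" --pt "0 0 0.8 0 0 0 1" --pt "0 0 0.8 0 0 0 1" --pt "0 0 0.8 0 0 0 1" --pt "0 0 0.8 0 0 0 1" --pt "0 0 0.5 0 0 0 1" --pt "0 0 0 0 0 0 1" --pt "0 0 0 0 0 0 1"

```text
t: 5.15
eef_pos: [514.6, -96.1, 107.3]
orientation: [3.139, -0.001, -1.668]
wrist_force: [-0.4, 0.8, -0.0]
width: 0.997
```

```bash
python3 -c "
from h import *
go([516,-95.5,63])
cv2.imwrite('pics/w2.png',get_image('wrist'))"
```

```text
t 5.15 pos [514.6 -96.1 107.3] w 0.997 F [-0.4  0.8 -0. ]
shift units now [-0.04 -0.07  2.22] after turn [-0.04 -0.07  2.22] turn [ 0.0008 -0.0002 -0.0002]
```

View pics/w2.png

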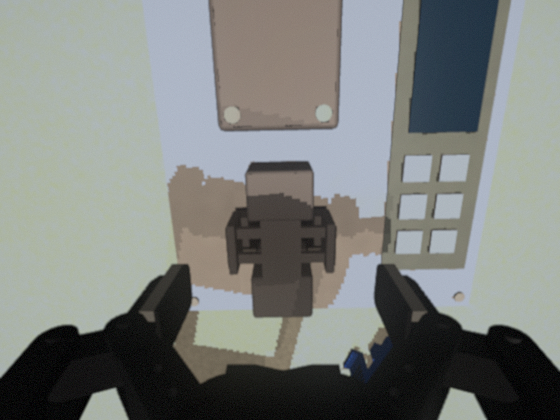

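The tabs run u≈228–336 (centre 282) and the fingers 189–376 (centre 282), so the jaws are centred. Next I descend and check before squeezing.

>>> step_arm --pt "-0.02 -0.07 0.4 0 0 0 1" --pt "0 0 0.5 0 0 0 1" --pt "0 0 0.5 0 0 0 1" --pt "0 0 0.4 0 0 0 1" --pt "0 0 0.3 0 0 0 1" --pt "0 0 0.1 0 0 0 1" --pt "0 0 0 0 0 0 1" --pt "0 0 0 0 0 0 1" --pt "0 0 0 0 0 0 1" --pt "0 0 0 0 0 0 1"

```text
t: 6.45
eef_pos: [517.2, -96.2, 61.9]
orientation: [-3.141, -0.001, -1.668]
wrist_force: [-0.4, -0.6, -0.1]
width: 1.003
```

```bash
python3 -c "
from h import *
go([516,-95.5,63])
cv2.imwrite('pics/w3.png',get_image('wrist'))"
```

```text
t 6.45 pos [517.2 -96.2  61.9] w 1.003 F [-0.4 -0.6 -0.1]
shift units now [-0.03  0.06 -0.05] after turn [-0.03  0.06 -0.05] turn [-0.0002 -0.0004 -0.0001]
```

View pics/w3.png

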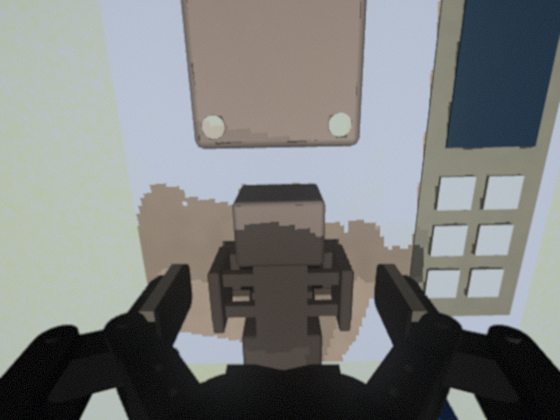

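The fingers straddle both tabs (inner edges 189 and 376 against tab edges 212 and 352) with no contact force. Now I squeeze.

>>> step_arm --pt "0 0 0 0 0 0 0" --pt "0 0 0 0 0 0 0" --pt "0 0 0 0 0 0 0" --pt "0 0 0 0 0 0 0" --pt "0 0 0 0 0 0 0" --pt "0 0 0 0 0 0 0" --pt "0 0 0 0 0 0 0" --pt "0 0 0 0 0 0 0" --pt "0 0 0 0 0 0 0" --pt "0 0 0 0 0 0 0" --force 30

```text
t: 7.75
eef_pos: [518.3, -96.2, 64.2]
orientation: [-3.138, -0.001, -1.668]
wrist_force: [-0.4, 0.0, 0.9]
width: 0.377
```

>>> step_arm --pt "0 0 -0.2 0 0 0 0" --pt "0 0 -0.4 0 0 0 0" --pt "0 0 -0.5 0 0 0 0" --pt "0 0 -0.5 0 0 0 0" --pt "0 0 -0.6 0 0 0 0" --pt "0 0 -0.6 0 0 0 0" --pt "0 0 -0.6 0 0 0 0" --pt "0 0 -0.6 0 0 0 0" --pt "0 0 0 0 0 0 0" --pt "0 0 0 0 0 0 0"

```text
t: 9.0
eef_pos: [517.7, -96.1, 149.8]
orientation: [-3.138, -0.001, -1.668]
wrist_force: [0.6, -0.3, -1.6]
width: 0.379
```

```bash
python3 -c "
from h import *
go([516.5,282,145])
cv2.imwrite('pics/w4.png',get_image('wrist'))"
```

```text
t 9.0 pos [517.7 -96.1 149.8] w 0.379 F [ 0.6 -0.3 -1.6]
shift units now [-18.81   1.9    0.21] after turn [-18.81   1.9    0.24] turn [-0.0011 -0.0005 -0.0001]
```

View pics/w4.png

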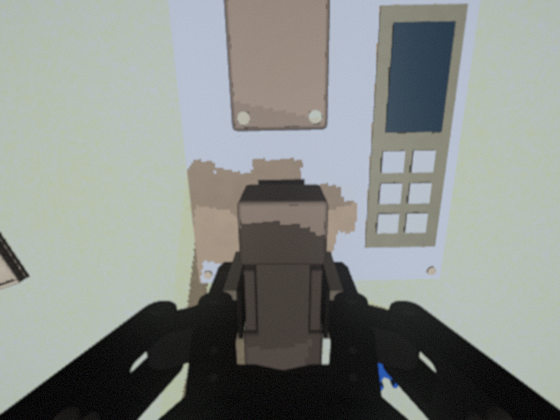

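The cover is held and level, clear of the box at u≈238–328, with the grip width still 0.38. Now to the tray.

>>> step_arm --pt "-0.5 0.05 0 0 0 0 0" --pt "-1 0.1 0 0 0 0 0" --pt "-1 0.1 0 0 0 0 0" --pt "-1 0.1 0 0 0 0 0" --pt "-1 0.1 0 0 0 0 0" --pt "-1 0.1 0 0 0 0 0" --pt "-1 0.1 0 0 0 0 0" --pt "-1 0.1 0 0 0 0 0" --pt "-1 0.1 0 0 0 0 0" --pt "-1 0.1 0 0 0 0 0"

```text
t: 10.3
eef_pos: [512.8, 105.9, 143.6]
orientation: [3.133, 0.002, -1.668]
wrist_force: [0.8, -0.6, -0.9]
width: 0.381
```

>>> step_arm --pt "-1 0.1 0 0 0 0 0" --pt "-1 0.1 0 0 0 0 0" --pt "-1 0.1 0 0 0 0 0" --pt "-1 0.1 0 0 0 0 0" --pt "-1 0.1 0 0 0 0 0" --pt "-1 0.1 0 0 0 0 0" --pt "-1 0.1 0 0 0 0 0" --pt "-1 0.1 0 0 0 0 0" --pt "-0.5 0.05 0 0 0 0 0" --pt "0 0 0 0 0 0 0"

```text
t: 11.55
eef_pos: [507.0, 289.3, 139.4]
orientation: [3.124, 0.0, -1.663]
wrist_force: [-0.4, 0.0, -1.3]
width: 0.38
```

```bash
python3 -c "
from h import *
go([516.5,282,20])
cv2.imwrite('pics/t5.png',get_image('top'))"
```

```text
t 11.55 pos [507.  289.3 139.4] w 0.38 F [-0.4  0.  -1.3]
shift units now [ 0.32 -0.61  5.96] after turn [ 0.32 -0.51  5.97] turn [0.0057 0.     0.0016]
```

View pics/t5.png

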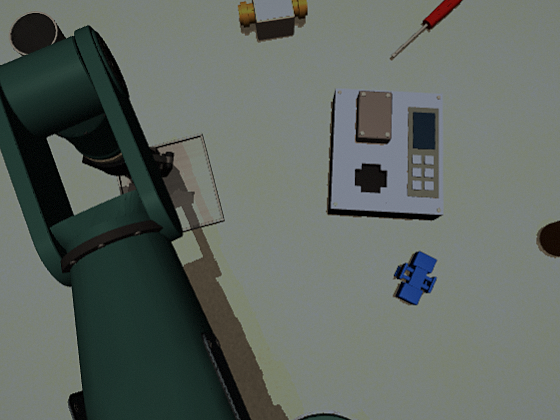

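The bay is empty at (370,178) and the cover is over the tray. I level it and descend.

>>> step_arm --pt "0.16 -0.25 0.2 0.0057 0 0.0016 0" --pt "0.16 -0.25 0.7 0 0 0 0" --pt "0 0 0.9 0 0 0 0" --pt "0 0 0.9 0 0 0 0" --pt "0 0 0.9 0 0 0 0" --pt "0 0 0.6 0 0 0 0" --pt "0 0 0.4 0 0 0 0" --pt "0 0 0.2 0 0 0 0" --pt "0 0 0 0 0 0 0" --pt "0 0 0 0 0 0 0"

```text
t: 12.85
eef_pos: [516.7, 278.5, 35.3]
orientation: [3.141, -0.002, -1.672]
wrist_force: [0.1, -0.4, -1.4]
width: 0.379
```

```bash
python3 -c "
from h import *
go([516.5,282,20])
cv2.imwrite('pics/w6.png',get_image('wrist'))"
```

```text
t 12.85 pos [516.7 278.5  35.3] w 0.379 F [ 0.1 -0.4 -1.4]
shift units now [-0.17  0.03  0.76] after turn [-0.17  0.03  0.76] turn [ 0.0002 -0.0006 -0.0012]
```

View pics/w6.png

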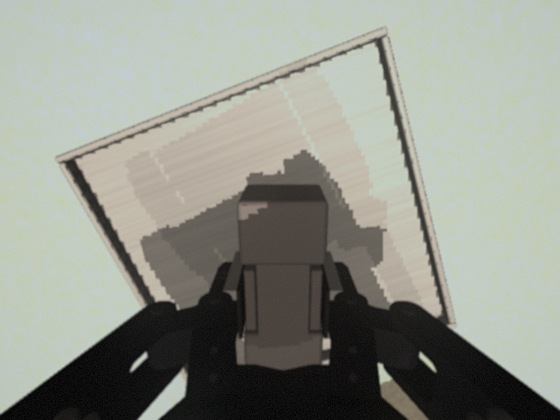

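The cover is well inside the tray walls and level. I lower it gently.

>>> step_arm --pt "0 0 0.15 0 0 0 0" --pt "0 0 0.15 0 0 0 0" --pt "0 0 0.1 0 0 0 0" --pt "0 0 0.1 0 0 0 0" --pt "0 0 0.05 0 0 0 0" --pt "0 0 0.05 0 0 0 0" --pt "0 0 0 0 0 0 0" --pt "0 0 0 0 0 0 0" --pt "0 0 0 0 0 0 0" --pt "0 0 0 0 0 0 0"

```text
t: 14.15
eef_pos: [517.4, 278.8, 23.7]
orientation: [-3.14, -0.001, -1.672]
wrist_force: [-0.8, -0.2, -1.4]
width: 0.383
```

>>> step_arm --pt "0 0 0.06 0 0 0 0" --pt "0 0 0.06 0 0 0 0" --pt "0 0 0.05 0 0 0 0" --pt "0 0 0 0 0 0 0" --pt "0 0 0 0 0 0 0" --pt "0 0 0 0 0 0 0" --pt "0 0 0 0 0 0 0" --pt "0 0 0 0 0 0 0" --pt "0 0 0 0 0 0 0" --pt "0 0 0 0 0 0 0"

```text
t: 15.4
eef_pos: [517.6, 278.9, 20.3]
orientation: [-3.14, -0.001, -1.672]
wrist_force: [-0.1, -0.8, 0.2]
width: 0.379
```

>>> step_arm --pt "0 0 0.04 0 0 0 0" --pt "0 0 0 0 0 0 0" --pt "0 0 0 0 0 0 0" --pt "0 0 0 0 0 0 0" --pt "0 0 0 0 0 0 0" --pt "0 0 0 0 0 0 0" --pt "0 0 0 0 0 0 0" --pt "0 0 0 0 0 0 0" --pt "0 0 0 0 0 0 0" --pt "0 0 0 0 0 0 0"

```text
t: 16.65
eef_pos: [517.7, 278.9, 20.3]
orientation: [-3.14, -0.0, -1.672]
wrist_force: [-0.5, -0.9, 1.6]
width: 0.382
```

The cover has touched down: z has stopped falling and the vertical force went from -1.4 to +1.6 N. Opening.

>>> step_arm --pt "0 0 0 0 0 0 0.6" --pt "0 0 0 0 0 0 0.8" --pt "0 0 0 0 0 0 1" --pt "0 0 0 0 0 0 1" --pt "0 0 0 0 0 0 1" --pt "0 0 0 0 0 0 1" --pt "0 0 0 0 0 0 1" --pt "0 0 0 0 0 0 1" --pt "0 0 0 0 0 0 1" --pt "0 0 0 0 0 0 1"

```text
t: 17.9
eef_pos: [518.0, 279.0, 19.9]
orientation: [-3.139, -0.0, -1.672]
wrist_force: [-0.6, -0.5, 0.2]
width: 0.995
```

>>> step_arm --pt "0 0 -0.3 0 0 0 1" --pt "0 0 -0.6 0 0 0 1" --pt "0 0 -0.8 0 0 0 1" --pt "0 0 -0.9 0 0 0 1" --pt "0 0 -0.9 0 0 0 1" --pt "0 0 -0.9 0 0 0 1" --pt "0 0 -0.9 0 0 0 1" --pt "0 0 -0.6 0 0 0 1" --pt "0 0 0 0 0 0 1" --pt "0 0 0 0 0 0 1"

```text
t: 19.15
eef_pos: [518.6, 279.5, 149.0]
orientation: [-3.135, 0.002, -1.672]
wrist_force: [-0.5, -0.8, -0.0]
width: 1.004
```

```bash
python3 -c "
from h import *
go([516.5,282,20])
c=get_calibration('wrist');cv2.imwrite('pics/w7.png',get_image('wrist'))
import json;json.dump({k:np.array(v).tolist() for k,v in c.items()},open('w7.json','w'))"
```

```text
t 19.15 pos [518.6 279.5 149. ] w 1.004 F [-0.5 -0.8 -0. ]
shift units now [-0.1   0.16  6.45] after turn [-0.12  0.11  6.45] turn [-0.0022  0.0007 -0.0012]
```

View pics/w7.png

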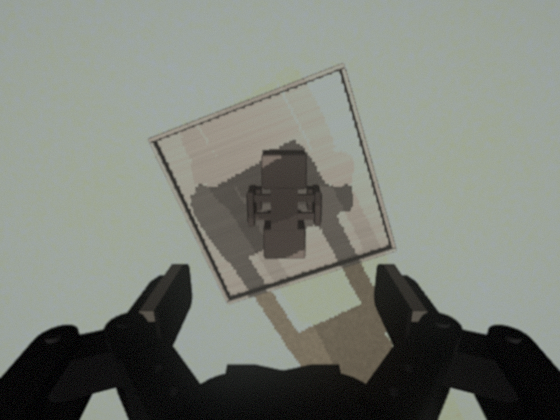

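The cover stands upright in the tray, centred at about (285,204) between the corners (150,140), (344,66), (394,247) and (229,299). The fingers are clear of it, so I hand in.

```bash
python3 -c "
from h import *
import json
c=json.load(open('w7.json'))
q=np.mean([pt(c,*a,14) for a in((150,140),(344,66),(394,247),(229,299))],0)
print(q-(pt(c,285,152,46)+pt(c,285,256,46))/2)
print(job_done())"
```

```text
[  0.45304207   5.20177199 -32.        ]
the job is handed in; nothing more can be done
None
```

The job is handed in: the battery cover stands upright inside the steel tray, about 5 mm off its centre, and the gripper has let go. The hand-in reports no verdict, so this rests on my own checks.

- **Grip and lift:** I squeezed both tabs to about 32 mm finger opening, which is roughly their stops. I then lifted the cover straight off the controller, and the top view showed the bay empty.
- **Placing:** I carried the cover to the tray and lowered it until the vertical force rose from -1.4 to +1.6 N. I opened the fingers only then and backed off to about 150 mm.
- **Last check:** the final wrist picture shows the cover upright and well inside the tray walls, with the fingers clear of everything. The wrist force was about 0 N and the clock stood at about 19 s of the 40 s allowed.
- **Disagreement:** the top, scene and wrist cameras put the cover and the tray 3 to 5 mm apart, within what the grip and the placing needed. No check failed.

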